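# Put the test-block tray away and draw out the V-anvil tray

### The arm

A 7-joint arm with a two-finger parallel gripper is mounted at the origin on the work surface. World frame = base frame: x ahead of the robot, y to its left, z up, the work surface at z = 0. Lengths are in m, angles in rad, forces in N, time in s.
With the tool pointing down it reaches from about 0.4 to 0.9 m from the base axis. Payload 5.5 kg.
Tool frame: the origin (TCP) lies midway between the tips of the shut fingers; the grasp point (between the pads) lies 19 mm behind it (manip.grip_depth is the distance from the TCP to the grasp point, in m); z points along the fingers, x is the direction in which the jaws open and shut, and the axes are right-handed (so a half turn about z gives the same grasp; the last joint's range is limited). The gripper opens to 92 mm and grips with 3 to 60 N. Pads are 19 mm wide; open, the fingers measure 130 mm over their backs; the gripper's body (75 mm by 190 mm) begins 47 mm behind the grasp point.
Start: joints at [-1.042, 0.501, -0.427, 1.55, 0.221, 1.138, -0.21], TCP at [0.171, 0.627, 0.227] pointing down, gripper open.
Joint ranges: [-2.88, 2.88], [-0.31, 2.03], [-1.54, 1.56], [0.2, 2.42], [-1.41, 4.55], [0.19, 2.02], [-2.57, 2.57]. Speed limits (rad/s): [2.57, 2.57, 3.14, 3.14, 3.14, 3.14, 3.14].

### API

Orientations are given as a unit quaternion [x, y, z, w].
In Python, from bench import manip, effector, viewer gives the robot as it stands. Calls block until the motion is done:
- manip.move_pose(position, orientation): joint-space move of the TCP to a pose.
- manip.servo_line(position, ori=None, vel=0.15): straight line of the TCP; ori=None keeps the orientation; vel is the mean speed in m/s.
- manip.movej(angles): joint-space move.
- effector.open_jaws() and effector.close(f_grip=None): open the fingers fully, or close them until they stop; f_grip is the grip in N (None keeps the last).
- manip.sleep(seconds).
- manip.solve_ik(position, orientation): joint angles nearest the present ones, or None.
- viewer.get_image(name): name is "side" or "top" or "wrist"; returns the picture (384x512x3 uint8, red, green, blue); there is no depth.
- viewer.get_calibration(name): a dict with "vfov" (degrees; the focal length in pixels is half the picture's height over the tangent of half this angle, whatever the lens; pixels are square), "cx", "cy" (the principal point, pixels), "eye" and "attitude" of the camera in the world. Camera axes: x right, y down, z forward; pixel columns grow to the right and rows downward; lengths in m; the calibration is good to about 2 mm. The wrist camera is an equidistant fisheye: a pixel r from the principal point sees the ray r / f radians off the axis. A picture is of the moment at which its call begins: read the wrist's pose just before it. get_calibration takes no time and is no camera call; for the wrist camera it gives the pose at the moment of the call.
A pose or a line that the arm cannot do raises manip.PlanningError and nothing moves.
- manip.hand_in(): hands the job in, once; it reports no verdict.
Readings, each from a call of its own:
- manip.current_clock(): time.
- manip.current_q(): joint angles.
- manip.current_joint_velocities(): joint speeds.
- manip.current_tau(): joint torques, N m.
- manip.current_tool_pos(): TCP position.
- manip.current_tcp_rot(): TCP orientation.
- manip.current_force(): force on the tool from outside, world axes, zero at the start.
- manip.current_wrist_torque(): the same for the moment, N m.
- manip.current_finger_gap(): finger opening in m.
Only numpy, scipy, OpenCV 4.12 (cv2) and the standard library are available. Lean on these libraries where they do the work, as an engineer would, in place of code of your own. Each camera call takes 0.05 s, during which the arm holds its last target.

### The job

The check on the hardness test blocks is done and a round shaft is next: with the fingertips, push the tray of test blocks, left standing out, fully home into its housing; then hook a fingertip behind the front lip of the tray that carries the V-grooved anvils and draw it gently out to its stop. Grip and lift nothing, keep the V-anvil standing in its place in the tray, and leave the tray of flat anvils and everything else as they are.

Things in the scene. Friction and masses are not known exactly. Their poses are not given: they have to be found in the camera images.
- v_lip (a point): Front lip of the tray with the V-anvils: an upright sheet-steel wall 114 mm wide, 8 mm thick, rising 44 mm above the tray's floor; behind it the floor is bare for 50 mm, inside width 108 mm. Origin: centre of the lip's top edge, 56 mm above the bench, half-way through its thickness; travels with the tray. x: level, into the housing (trays are drawn along -x); y along the lip; z up.
- v_tray (a joint): The V-anvil tray on its rails; starts home. How far it stands out, in m: 0 = fully home at its rear stop, 0.11 = fully out at its front stop. Slides with about 2.5 N friction and light damping, and stays where it is left.
- block_lip (a point): Front lip of the tray with three test blocks (flat bright steel discs 60 mm across, 12 mm thick). Tray and lip as for v_lip. Origin: centre of the lip's top edge, 56 mm above the bench, half-way through its thickness; travels with the tray. x: level, into the housing (trays are drawn along -x); y along the lip; z up.
- block_tray (a joint): The test-block tray on its rails; starts 45 to 90 mm out. How far it stands out, in m: 0 = fully home at its rear stop, 0.11 = fully out at its front stop. Same friction as v_tray.
- flat_lip (a point): Front lip of the third tray, with three flat round anvils (dark heads with bright tops, the first 60 mm across). Tray and lip as for v_lip. Starts home. Origin: centre of the lip's top edge, 56 mm above the bench, half-way through its thickness; travels with the tray. x: level, into the housing (trays are drawn along -x); y along the lip; z up.
- v_unit: Grey sheet-steel housing of the V-anvil tray, on a rubber mat; three alike stand side by side 150 mm apart, in any order. 128 mm wide, 175 mm deep, top 66 mm above the bench. A home tray stands 112 mm out in front of it, open above. Tray floor's upper face 12 mm, tray sides 43 mm above the bench. Origin: on the mat, under the outer face of the home tray's lip; axes as for the lips.
- v_anvil_head (a point): The large V-anvil: dark steel cylinder 50 mm across, 26 mm high, a bright 90 degree V groove 15 mm deep across its top, 0.36 kg. It stands loose with its stem in a hole of its tray's black insert, its near side 53 mm behind the lip. Origin: middle of the head, 43 mm above the bench; z up along the stem.
- microscope: Bystander, to be left alone: reading microscope, a round metal stand 60 mm across and 128 mm tall, upright on the mat beside the tray units. Origin: centre of its underside.
- shaft: Bystander, to be left alone: steel stub shaft standing on end, 40 mm across at the foot, 75 mm tall, on the mat beside the tray units. Origin: centre of its underside.
- block_case: Bystander, to be left alone: shut wooden case 75 x 75 x 27 mm, on top of a housing. Origin: centre of its underside.
- indenter_case: Bystander, to be left alone: shut black plastic case 40 x 70 x 33 mm, on top of a housing. Origin: centre of its underside.
- ball_jar: Bystander, to be left alone: clear jar with white cap, 44 mm across, 45 mm tall, on top of a housing. Origin: centre of its underside.
- cleaner: Bystander, to be left alone: white plastic bottle, 54 mm across, 135 mm tall, on the mat beside the tray units. Origin: centre of its underside.
- driver: Bystander, to be left alone: screwdriver 160 mm long lying on the mat beside the tray units. Origin: on the mat, near its middle.
Not all that is in view belongs to the job. What is shaped like the part that bears v_anvil_head but purple or red is not meant.

How it is judged:
On the way, in this order (a step that is already met when the one before it is completed fails the run):
1. the test-block tray is pushed fully home (within 5 mm), the V-anvil tray still in (value of joint block_tray below 0.005 m and value of joint v_tray below 0.02 m), for 0.1 s.
2. the V-anvil tray, part of the way out, is being drawn by a finger behind its lip (value of joint v_tray between 0.04 and 0.102 m and contact force between the fingers and v_tray_c1 above 0.5 N), for 0.1 s.
At the end, for the whole second after the job is handed in: The V-anvil tray stands out against its stop (within 7 mm), the test-block tray is home (within 5 mm), the flat-anvil tray has not moved by 8 mm, and the V-anvil still stands upright in its hole (within 7 degrees and 6 mm) (value of joint v_tray above 0.103 m and value of joint block_tray below 0.005 m and velocity of joint v_tray between -0.01 and 0.01 m/s and distance of flat_lip from where it was at the start of the episode below 0.008 m and angle between v_anvil_head's own z axis and vertical below 0.12 rad and x of v_anvil_head in the frame of v_lip between 0.076 and 0.088 m); the robot touches nothing.
It fails at once if a tray's front is pinched between the fingers ((contact force between the fingers and v_tray_c0 above 2 N and contact force between the fingers and v_tray_c1 above 2 N) or (contact force between the fingers and block_tray_c0 above 2 N and contact force between the fingers and block_tray_c1 above 2 N)).
It fails at once if a tray is forced (over 45 N) (contact force between the fingers and v_tray above 45 N or contact force between the fingers and block_tray above 45 N).
It fails at once if the V-anvil is lifted or tipped (height (world z) of v_anvil_head above 0.055 m or angle between v_anvil_head's own z axis and vertical above 0.3 rad).
It fails at once if the tray of flat anvils is moved (distance of flat_lip from where it was at the start of the episode above 0.008 m).
It fails at once if a bystander is moved by more than 15 mm (distance of any of microscope, shaft, block_case, indenter_case, ball_jar, cleaner, driver from where it was at the start of the episode above 0.015 m).
It also fails if it takes over 45 s, if anything falls off the work surface, if the arm or the gripper's body presses on something with over 40 N, if the wrist force passes 120 N, or if a joint passes its speed limit or range.

## Working session

There is one attempt and no reset: what is moved stays moved. The work goes in short steps, each a Python script; the robot and the scene stay as the last script left them, time stands still between calls to the robot, and variables do not carry over. Pictures are saved under pics/ and viewed, and the job is handed in when it is done.

```bash
ls; mkdir -p pics; python3 - <<'E'
from bench import manip, effector, viewer
import cv2
for n in ["side","top","wrist"]:
    print(n,viewer.get_calibration(n))
    cv2.imwrite(f"pics/{n}0.png",cv2.cvtColor(viewer.get_image(n),cv2.COLOR_RGB2BGR))
print(manip.current_clock(),manip.current_tool_pos(),manip.current_tcp_rot(),manip.current_finger_gap())
E
```

```text
pics
side {'vfov': 47.00506234874199, 'cx': 259.7766262968381, 'cy': 192.92056523991616, 'eye': array([ 0.41122114, -0.87591221,  0.65444233]), 'attitude': array([ 0.86857015, -0.07003707,  0.0501022 , -0.48802713])}
top {'vfov': 51.63998078566731, 'cx': 256.7621037815762, 'cy': 190.49074991699604, 'eye': array([0.36379354, 0.06945644, 1.0621214 ]), 'attitude': array([-0.69777228,  0.71029295, -0.06948277,  0.06139964])}
wrist {'vfov': 65.70646984690485, 'cx': 257.1126172510553, 'cy': 193.32326110095312, 'eye': array([0.09554801, 0.64693327, 0.38377755]), 'attitude': array([0.78632609, 0.60053921, 0.08705136, 0.1160431 ])}
0.15 [0.17062379 0.62663631 0.2259004 ] [ 7.94566870e-01  6.07176158e-01 -6.37589734e-04  4.42674180e-04] 0.091788218464674
```

View pics/side0.png

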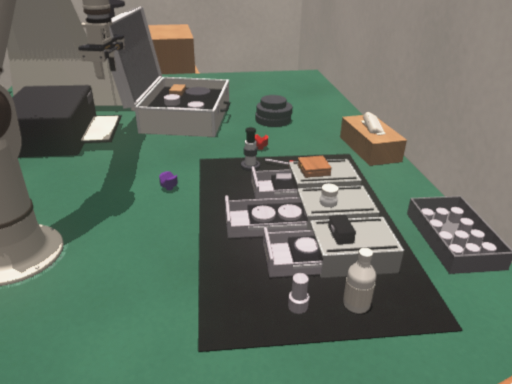

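View pics/top0.png

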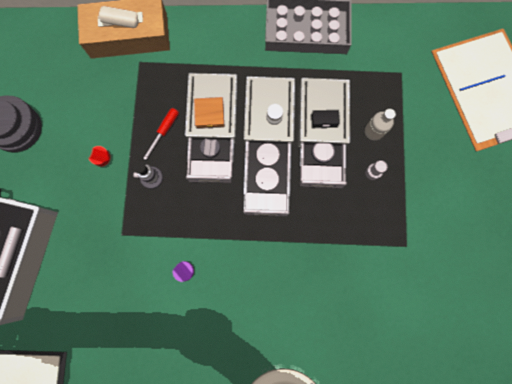

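View pics/wrist0.png

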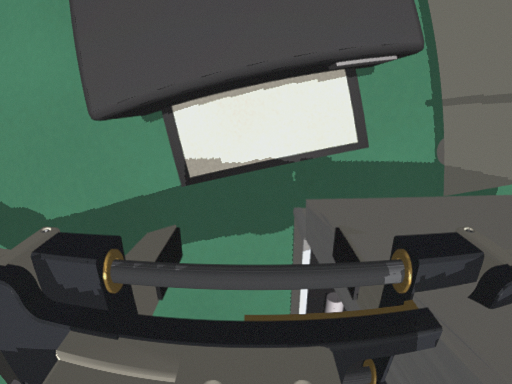

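The top view shows three units. The left tray has a grooved dark head at about (209,147). The middle tray stands out, with bright discs at (268,154) and (267,179). The right tray is home, with one disc at (323,152). The purple (182,271) and red (99,156) pieces are decoys. I'll check this in a close crop.

```bash
python3 - <<'E'
import cv2
a=cv2.imread("pics/top0.png")[60:225,170:370]
cv2.imwrite("pics/topc.png",cv2.resize(a,None,fx=3.6,fy=3.6,interpolation=cv2.INTER_CUBIC))
E
```

```text
(no output)
```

View pics/topc.png

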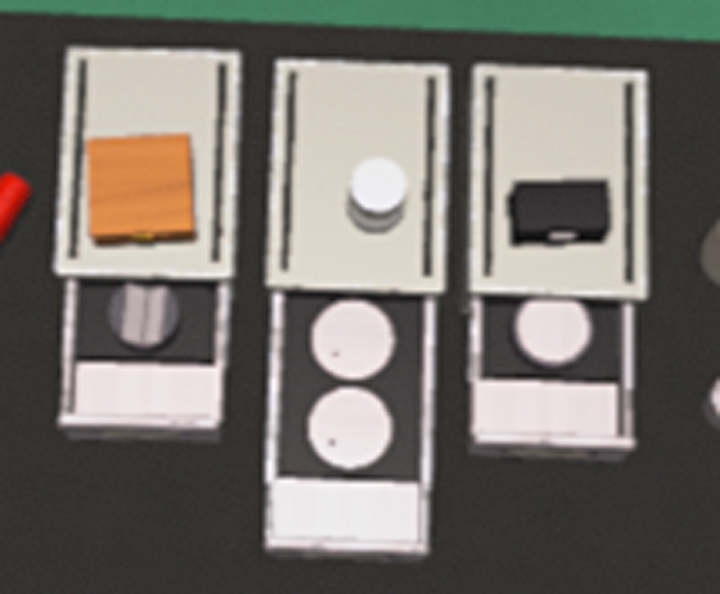

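The crop confirms it. The left tray is the V tray, with a grooved head. The middle tray holds the test blocks, which have dent marks and stand out. The right tray holds a flat anvil and is home. Next I'll find the positions.

```bash
cat > h.py <<'E'
import numpy as np
from scipy.spatial.transform import Rotation as R
from bench import manip, effector, viewer
def ray(c,u,v,fish=False):
    f=192/np.tan(np.radians(c['vfov']/2)); x=(u-c['cx']);y=(v-c['cy'])
    if fish:
        r=np.hypot(x,y);t=r/f;d=np.array([x/r*np.sin(t),y/r*np.sin(t),np.cos(t)])
    else: d=np.array([x/f,y/f,1])
    return c['eye'],R.from_quat(c['attitude']).apply(d)
def on(c,u,v,z,fish=False):
    e,d=ray(c,u,v,fish); return e+d*(z-e[2])/d[2]
E
python3 - <<'E'
from h import *
c=viewer.get_calibration("top")
def p(n,u,v,z):print(n,on(c,170+(u-1.3)/3.6,60+(v-1.3)/3.6,z).round(4))
p("V lip L",58,420,.056);p("V lip R",221,427,.056)
p("B lip L",265,547,.056);p("B lip R",428,551,.056)
p("F lip L",472,441,.056);p("F lip R",634,444,.056)
for n,a in dict(Vh=[(54,274),(234,278),(66,47),(241,51)],Bh=[(266,290),(444,291),(274,60),(449,65)],Fh=[(467,296),(648,299),(471,66),(648,70)]).items():
    for q in a:p(n,*q,.066)
p("Vhead",144,316,.056)
E
```

```text
V lip L [0.5929 0.2395 0.056 ]
V lip R [0.5858 0.1223 0.056 ]
B lip L [0.4981 0.0917 0.056 ]
B lip R [ 0.4933 -0.0239  0.056 ]
F lip L [ 0.5725 -0.0583  0.056 ]
F lip R [ 0.5683 -0.1751  0.056 ]
Vh [0.6994 0.2423 0.066 ]
Vh [0.6943 0.1115 0.066 ]
Vh [0.8771 0.2359 0.066 ]
Vh [0.8721 0.1048 0.066 ]
Bh [0.6849 0.0884 0.066 ]
Bh [ 0.6821 -0.041   0.066 ]
Bh [0.8645 0.0801 0.066 ]
Bh [ 0.8587 -0.0511  0.066 ]
Fh [ 0.6781 -0.0576  0.066 ]
Fh [ 0.6737 -0.1894  0.066 ]
Fh [ 0.8576 -0.0676  0.066 ]
Fh [ 0.8526 -0.2005  0.066 ]
Vhead [0.6697 0.1779 0.056 ]
```

```bash
python3 - <<'E'
from h import *
s=viewer.get_calibration("side");t=viewer.get_calibration("top")
print("micro base side",on(s,251,165,0),"top-top",on(t,150,170,0.11), on(t,150,183,0.01))
print("lips side: V",on(s,253,190,.056),on(s,258,170,.056))
print("B outer", on(s,229,232,.056),on(s,226,201,.056))
phi=np.radians(87.4); q=[np.cos(phi/2),np.sin(phi/2),0,0]
effector.close(5)
manip.move_pose([0.44,0.04,0.22],q)
print(manip.current_clock(),manip.current_tool_pos(),manip.current_force(),manip.current_finger_gap())
import cv2
print(viewer.get_calibration("wrist"))
for n in("wrist","top"): cv2.imwrite(f"pics/{n}1.png",cv2.cvtColor(viewer.get_image(n),cv2.COLOR_RGB2BGR))
E
```

```text
micro base side [0.60885702 0.35799201 0.        ] top-top [0.59790835 0.31834935 0.11      ] [0.58641046 0.34337997 0.01      ]
lips side: V [0.57533275 0.11137022 0.056     ] [0.60703644 0.2193325  0.056     ]
B outer [ 0.49188577 -0.06489784  0.056     ] [0.49913291 0.06736843 0.056     ]
3.8833 [0.44022696 0.04087484 0.22007938] [-0.26551442  0.05490847 -0.64063433] 0.0007279414705026639
{'vfov': 65.70646984690485, 'cx': 257.1126172510553, 'cy': 193.32326110095312, 'eye': array([0.36237651, 0.04399157, 0.3780354 ]), 'attitude': array([0.71512551, 0.68376777, 0.10009739, 0.10506022])}
```

View pics/wrist1.png

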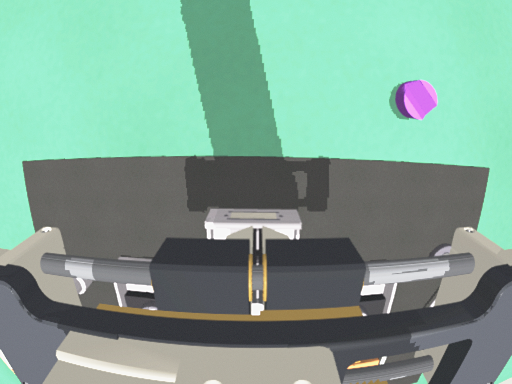

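```bash
python3 - <<'E'
from h import *
c=viewer.get_calibration("wrist")
for u,v,z in [(207,222,.056),(300,222,.056),(207,210,.012),(299,209,.012)]: print(on(c,u,v,z,True).round(4))
E
python3 - <<'E'
import cv2
a=cv2.imread("pics/wrist1.png")[195:250,190:320]
cv2.imwrite("pics/wc.png",cv2.resize(a,None,fx=6,fy=6,interpolation=cv2.INTER_CUBIC))
E
```

```text
[ 0.4913 -0.0212  0.056 ]
[0.4961 0.0882 0.056 ]
[ 0.4919 -0.0284  0.012 ]
[0.4958 0.0929 0.012 ]
```

View pics/wc.png

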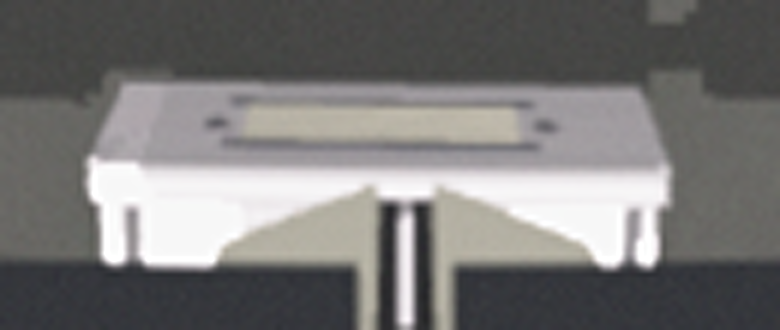

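```bash
python3 - <<'E'
from h import *
d=np.array([0.9990,-0.0445,0])
p0=np.array([0.447,0.036,0.035])
manip.servo_line([0.447,0.036,0.22-0.0],vel=0.15)
manip.servo_line(p0,vel=0.18)
f0=manip.current_force(); print(manip.current_clock(),f0,manip.current_tool_pos())
manip.servo_line(p0+d*0.09,vel=0.1)
s=0.09
while s<0.14:
    f=manip.current_force()-f0; t=manip.current_tool_pos()
    print(round(s,4),t.round(4),f.round(2))
    if f@d<-9: break
    s+=0.002 if s>0.1 else .005
    manip.servo_line(p0+d*s,vel=0.03)
manip.sleep(.2);print(manip.current_clock(),manip.current_force()-f0)
import cv2
for n in("wrist","top"): cv2.imwrite(f"pics/{n}2.png",cv2.cvtColor(viewer.get_image(n),cv2.COLOR_RGB2BGR))
E
```

```text
5.4083 [-0.27460778 -0.08564118 -1.09757551] [0.4476573  0.03612607 0.03565573]
0.09 [0.537  0.0323 0.0352] [ 0.86 -0.57  0.63]
0.095 [0.5418 0.032  0.035 ] [-1.03  0.66  0.94]
0.1 [0.5474 0.0316 0.035 ] [-0.6  -0.53 -0.1 ]
0.105 [0.5526 0.0312 0.0351] [-0.54  0.44  0.93]
0.107 [0.5541 0.0311 0.035 ] [-1.28  0.7   1.01]
0.109 [0.556 0.031 0.035] [-1.62 -0.23  1.1 ]
0.111 [0.5581 0.0309 0.035 ] [-1.33  0.05  0.64]
0.113 [0.5602 0.0309 0.035 ] [-1.84 -0.16  0.37]
0.115 [0.5622 0.0308 0.035 ] [-1.92 -0.67  0.84]
0.117 [0.5631 0.0308 0.0349] [-5.41  0.08  4.05]
0.119 [0.5631 0.0308 0.0346] [-9.21 -0.3   6.72]
9.3583 [-8.97993234  0.46421794  6.42277149]
```

View pics/top2.png

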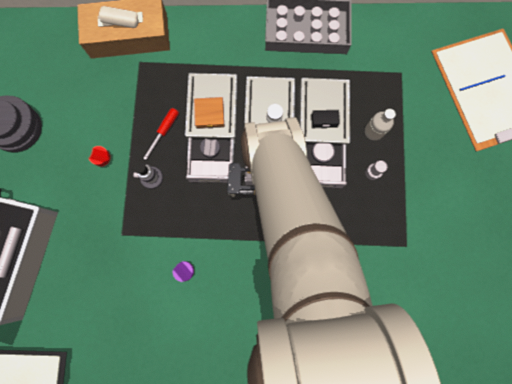

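The tray stopped hard at TCP x=0.5631, about 80 mm in, with the force rising to 9 N, so it is at its stop. Next I back off and look at the V lip.

```bash
python3 - <<'E'
from h import *
d=np.array([0.9990,-0.0445,0])
p=np.array([0.53,0.033,0.035])
manip.servo_line(p,vel=0.12)
manip.servo_line(p+[0,0,0.15],vel=0.2)
manip.servo_line([0.54,0.172,0.185],vel=0.2)
import cv2
c=viewer.get_calibration("wrist");print(c)
np.save("cw.npy",c,allow_pickle=True)
for n in("wrist","top"): cv2.imwrite(f"pics/{n}3.png",cv2.cvtColor(viewer.get_image(n),cv2.COLOR_RGB2BGR))
print(manip.current_clock(),manip.current_tool_pos(),manip.current_force())
E
```

```text
{'vfov': 65.70646984690485, 'cx': 257.1126172510553, 'cy': 193.32326110095312, 'eye': array([0.46216275, 0.1738784 , 0.34236883]), 'attitude': array([0.71603485, 0.68295844, 0.09881679, 0.10534285])}
11.7583 [0.54011597 0.16975078 0.18472767] [-0.01685186  0.31436025 -0.22518802]
```

View pics/wrist3.png

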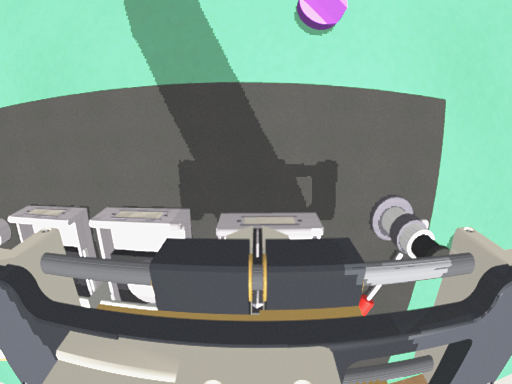

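View pics/top3.png

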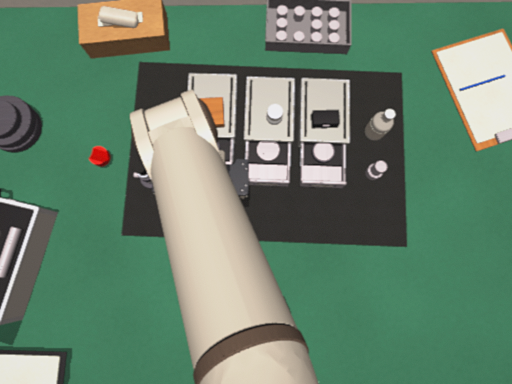

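The block tray is now flush with its neighbours. The wrist view shows the V lip's front top edge at about (218,230)–(322,228).

```bash
python3 - <<'E'
from h import *
import cv2
c=viewer.get_calibration("wrist")
for u,v,z in [(218,229.5,.056),(322,228,.056),(218,214,.012),(321,213,.012)]: print(on(c,u,v,z,True).round(4))
print(on(c,103,222,.056,True)) 
a=cv2.imread("pics/wrist3.png")[200:250,205:335]
cv2.imwrite("pics/wc3.png",cv2.resize(a,None,fx=6,fy=6,interpolation=cv2.INTER_CUBIC))
E
```

```text
[0.5858 0.1254 0.056 ]
[0.5898 0.2358 0.056 ]
[0.5846 0.1199 0.012 ]
[0.5896 0.2435 0.012 ]
[ 0.57377159 -0.01002349  0.056     ]
```

View pics/wc3.png

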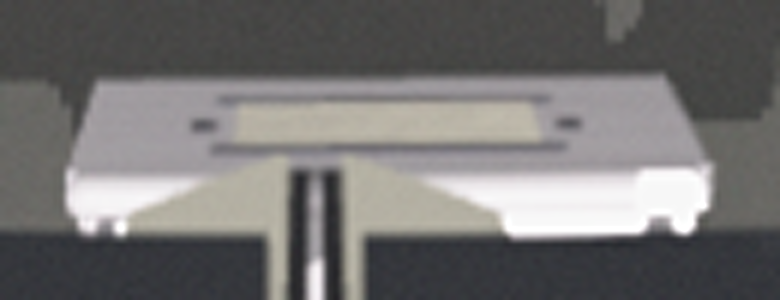

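```bash
python3 - <<'E'
from h import *
d=np.array([0.9992,-0.041,0])
p0=np.array([0.619,0.168,0.032])
manip.servo_line(p0+[0,0,.15],vel=0.2)
manip.servo_line(p0+[0,0,.04],vel=0.2)
f0=manip.current_force();print(f0)
manip.servo_line(p0,vel=0.06)
print(manip.current_clock(),manip.current_tool_pos(),manip.current_force()-f0)
if abs((manip.current_force()-f0)[2])<4:
  s=0
  while s<0.14:
    s+=0.01 if s<0.11 else 0.002
    manip.servo_line(p0-d*s,vel=0.05)
    f=manip.current_force()-f0
    print(round(s,4),manip.current_tool_pos().round(4),f.round(2))
    if f@d>9 or np.linalg.norm(f)>15: break
manip.sleep(.2);print(manip.current_clock(),manip.current_force()-f0)
import cv2
for n in("wrist","top","side"): cv2.imwrite(f"pics/{n}4.png",cv2.cvtColor(viewer.get_image(n),cv2.COLOR_RGB2BGR))
E
```

```text
[0.60517377 0.5494608  0.09596376]
13.8167 [0.61916244 0.16804178 0.03201072] [-0.08931126  0.46493487 -0.20006565]
0.01 [0.6086 0.1687 0.0323] [ 0.25 -0.3  -0.67]
0.02 [0.5984 0.1689 0.0321] [-0.03 -0.74  0.66]
0.03 [0.5882 0.1693 0.0318] [-0.84 -0.08  0.28]
0.04 [0.5783 0.1697 0.0319] [-1.14  0.   -0.14]
0.05 [0.5682 0.1701 0.0319] [-1.14  0.18  0.21]
0.06 [0.5582 0.1706 0.0319] [-1.33 -0.39  0.07]
0.07 [0.5482 0.1709 0.0319] [ 0.22 -1.26  0.03]
0.08 [0.5382 0.1713 0.0319] [-0.31 -1.04  0.34]
0.09 [0.5282 0.1717 0.0319] [-0.96 -1.25  0.36]
0.1 [0.5182 0.1722 0.0319] [-0.91 -0.53  0.16]
0.11 [0.5082 0.1725 0.0319] [-0.1  -0.69 -0.13]
0.12 [0.4982 0.1729 0.0319] [-0.38 -0.46 -0.32]
0.122 [0.4971 0.173  0.0321] [ 0.12 -1.87  0.53]
0.124 [0.4954 0.1731 0.0321] [ 1.21 -0.19 -0.67]
0.126 [0.4951 0.1732 0.0323] [ 6.11 -1.57 -4.02]
0.128 [0.4952 0.1732 0.0326] [ 8.76 -1.06 -7.02]
0.13 [0.4952 0.1733 0.033 ] [12.82 -1.44 -9.6 ]
19.4667 [ 14.12795494  -1.99628934 -10.96993157]
```

View pics/side4.png

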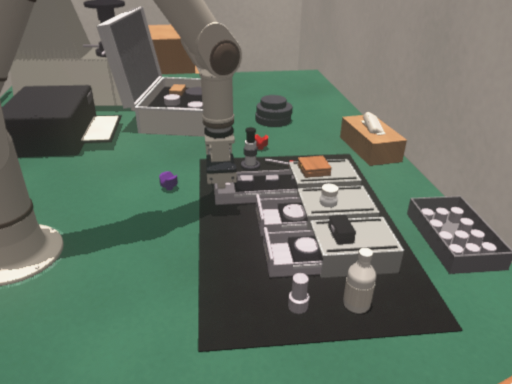

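The tray stopped at TCP x=0.4951, after about 110 mm of travel. The draw was in short start-stop steps, though, and the force at rest between them read near zero. That makes sustained finger contact during the draw uncertain, so I'll back out and check the scene.

```bash
python3 - <<'E'
from h import *
import cv2
manip.servo_line([0.512,0.1725,0.032],vel=0.08)
manip.servo_line([0.512,0.1725,0.095],vel=0.15)
print(manip.current_clock(),manip.current_tool_pos(),manip.current_force())
manip.servo_line([0.44,0.175,0.095],vel=0.15)
for n in("top","side"): cv2.imwrite(f"pics/{n}5.png",cv2.cvtColor(viewer.get_image(n),cv2.COLOR_RGB2BGR))
a=cv2.imread("pics/side5.png")[130:290,190:400];b=cv2.imread("pics/top5.png")[60:225,130:370]
cv2.imwrite("pics/s5.png",cv2.resize(a,None,fx=3.5,fy=3.5));cv2.imwrite("pics/t5.png",cv2.resize(b,None,fx=3,fy=3))
E
```

```text
20.6167 [0.5114147  0.17249646 0.09480369] [-0.02647257 -0.16107103 -0.65180499]
```

View pics/s5.png

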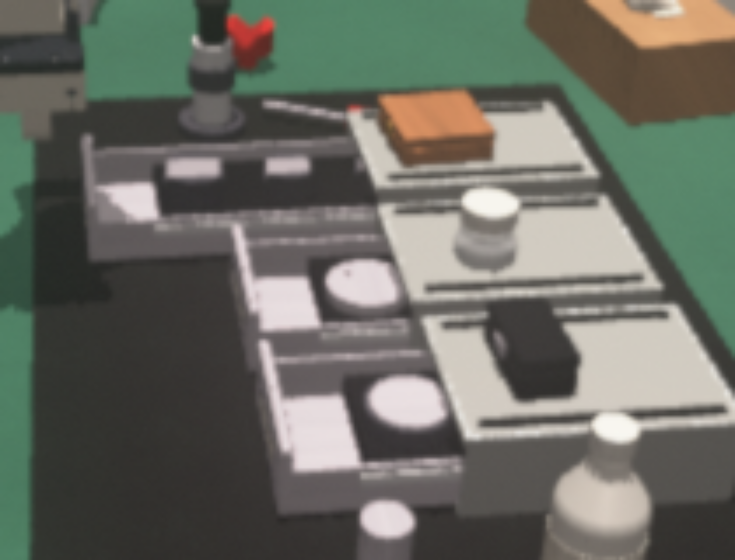

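View pics/t5.png

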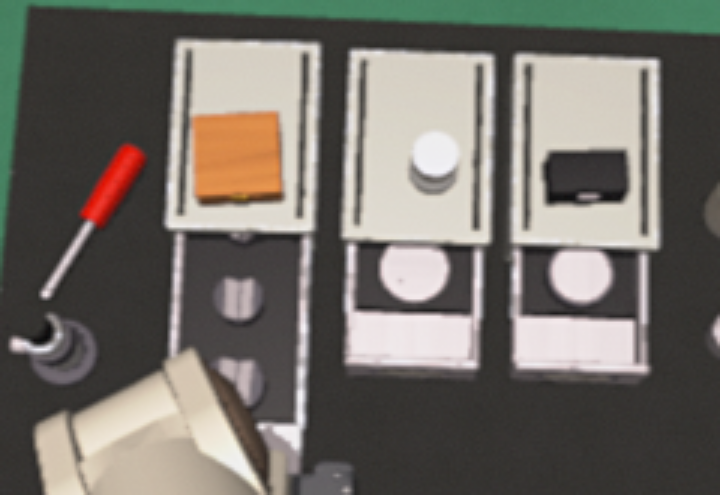

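The anvils stand upright and the bystanders are untouched. To be sure of the "drawn by a finger" step, I'll push the tray 50 mm back in and draw it out again in one slow continuous stroke.

```bash
python3 - <<'E'
from h import *
import cv2
P=lambda x,z:[x,0.1735-0.041*(x-0.49),z]
f0=manip.current_force()
L=lambda x,z,v: manip.servo_line(P(x,z),vel=v)
L(0.44,0.034,0.12)
L(0.515,0.034,0.06); print("push",manip.current_tool_pos().round(4),(manip.current_force()-f0).round(2))
L(0.49,0.034,0.12); L(0.49,0.09,0.15); L(0.556,0.09,0.15); L(0.556,0.032,0.1)
f=manip.current_force()-f0; print("in",manip.current_clock(),f.round(2))
assert np.linalg.norm(f)<5
L(0.500,0.032,0.035); s=0.500
while s>0.484:
    f=manip.current_force()-f0; print(round(s,4),manip.current_tool_pos().round(4),f.round(2))
    if f[0]>7: break
    s-=0.002; L(s,0.032,0.03)
manip.sleep(.15);print(manip.current_clock())
L(0.512,0.032,0.08);L(0.512,0.095,0.15);L(0.43,0.095,0.2);L(0.43,0.2,0.2)
print(manip.current_clock(),manip.current_force())
for n in("top","side","wrist"): cv2.imwrite(f"pics/{n}6.png",cv2.cvtColor(viewer.get_image(n),cv2.COLOR_RGB2BGR))
a=cv2.imread("pics/side6.png")[130:290,190:400]
cv2.imwrite("pics/s6.png",cv2.resize(a,None,fx=3.5,fy=3.5))
b=cv2.imread("pics/top6.png")[60:225,130:370];cv2.imwrite("pics/t6.png",cv2.resize(b,None,fx=3,fy=3))
E
```

```text
push [0.5153 0.1723 0.0341] [-0.54  0.1  -0.29]
in 25.6167 [-0.9   0.46  0.88]
0.5 [0.4999 0.1731 0.0319] [ 2.08 -0.9   2.25]
0.498 [0.4976 0.1732 0.0318] [1.32 0.28 0.87]
0.496 [0.4955 0.1733 0.0319] [1.1  0.89 0.58]
0.494 [0.4951 0.1733 0.0321] [ 4.96  0.26 -1.94]
0.492 [0.4952 0.1734 0.0325] [ 9.69 -0.19 -4.98]
28.5167
30.7167 [-0.44759666 -0.63928782  0.1564245 ]
```

View pics/s6.png

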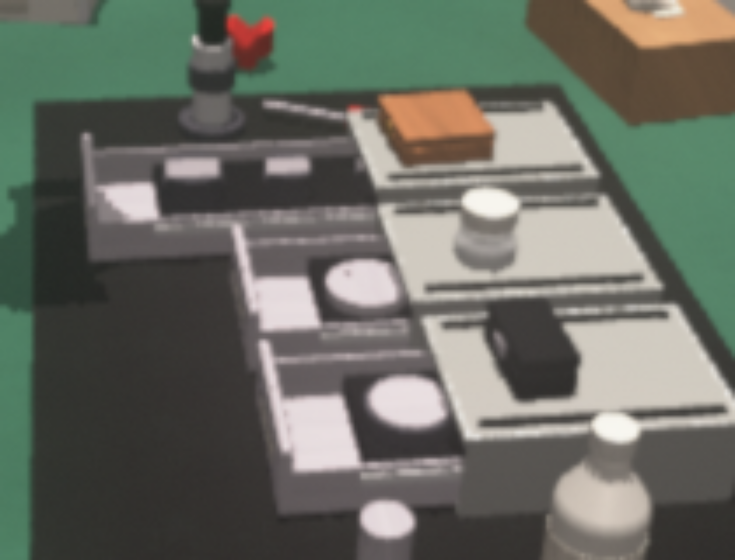

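View pics/t6.png

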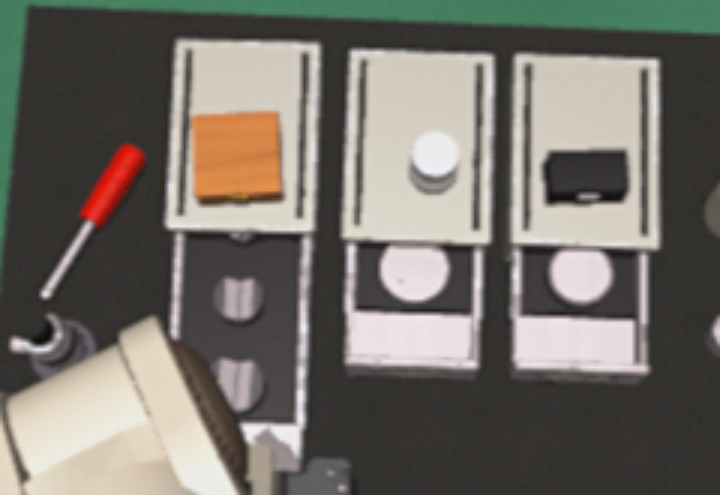

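View pics/wrist6.png

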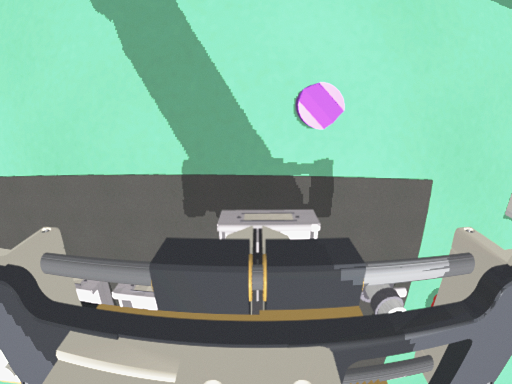

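The V tray is fully out at the same stop as before (0.4951). Both anvils stand upright with their grooves visible at about (238,385) and (238,300) in the top crop. The block and flat trays are home, and the gripper is clear. Handing in.

```bash
python3 -c "
from bench import manip
print(manip.current_clock());manip.hand_in()"
```

```text
30.8667
the job is handed in; nothing more can be done
```

The job is handed in at 30.9 s: the test-block tray is home and the V-anvil tray is drawn out to its stop. No verdict was reported.

- **Test-block tray:** I pushed its lip with the shut fingertips until it hit its rear stop. It moved about 80 mm, and the force rose to 9 N.
- **V-anvil tray:** I hooked the fingertips behind its lip and drew it about 110 mm to its front stop, where the force reached about 14 N.
- **Second draw:** The first draw was in short steps, and the force readings between them were near zero (noise about 1 N). They could not confirm steady finger contact, so I pushed the tray 45–50 mm back from outside and drew it out again in one slow stroke. It stopped at the same place, TCP x = 0.495. At the end of that stroke I read about 2 N of pull, and nearly 10 N against the stop.
- **Last checks:** The pictures show the V-anvils upright in their places and the test-block and flat trays home. The bystanders in view looked unmoved, and the gripper is clear. No check failed, but I could not read the contact force during motion, only after each stroke.

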